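# Load a test coupon under the spring clip of a hold-down fixture

### The job

Load the steel test coupon that lies in the channel of the hold-down fixture: with one fingertip press the clip's long thumb plate down and keep it down so that the clip's nose stays raised, and meanwhile push the coupon along the channel with the other fingertip, under the nose, until it is fully home against the end stop. Then let go, so that the clip springs down and holds the coupon, and move the fingers clear. Only press and push: do not pick up or lift anything, and leave the jar, the screwdriver and the spare coupon on the bench where they are.

Things in the scene. Friction and masses are not known exactly. Their poses are not given: they have to be found in the camera images.
- fixture: Fixed fixture: steel base plate (x -82..66, y -34..86 mm, 6 thick) with an aluminium channel along x. Origin on the bench under the channel's centre line; +x = push direction, +y towards the clip's thumb plate, z up. Channel floor 18 mm above the bench, x -80 to the end stop at 55 mm, between guide rails (inner faces y = +/-18.5 mm, 5 mm high).
- clip (a joint): Angle of the spring clip, rad: 0 at rest (nose down, coupon cannot enter), grows as the thumb plate is pressed, hard limit 0.45. Above 0.19 the coupon passes under the nose; 0.25 to 0.35 gives ample room. Near 0.15 when resting on a loaded coupon. Pressing the plate takes 3 N to start, 5 N at 0.28; it springs back when let go.
- clip_plate (a point): Centre of the top face of the clip's thumb plate, 80 mm long along fixture x (-73..7 mm), 30 mm wide. At rest at fixture y 71 mm, 33 mm above the bench, sloping up outwards. At 0.28 rad it is level, y 68 mm, 21.5 mm above the bench: a fingertip on it and one behind the coupon are then at one height. Press it anywhere along its length; a fingertip may slide along it.
- clip_nose (a point): Centre of the clip's nose, a round bar 10 mm thick along fixture x (30..50 mm) over the channel at y -4 mm; at rest its underside is 3 mm above the channel floor, 12 mm at 0.28 rad. Its arm goes to the clip's shaft, along x at y 28 mm, 38 mm above the bench, on posts at x -77 and 57 mm (44 mm high). The sheet from shaft to thumb plate fills y 28 to 53 mm.
- coupon: The loose flat steel test coupon in the channel, 50 (x) x 34 (y) x 8 mm, about 105 g, a dark round spot on top. Origin: centre of its underside, on the channel floor. It starts lengthwise in the channel, wholly short of the nose; home is with its origin at fixture x = 30 mm.
- coupon_front (a point): Middle of the coupon's leading lower edge, 25 mm ahead of its origin along +x; it should end at stop.
- stop (a point): Foot of the end stop's face, on the channel's centre line at fixture x = 55 mm, y = 0, 18 mm above the bench; axes as the fixture's. The stop is 12 mm high.
- jar: Bystander: small clear plastic jar with white cap, 44 mm diameter, 45 mm high, standing on the bench on the fixture's -y side. Origin: centre of its underside.
- screwdriver: Bystander: screwdriver lying on the bench further out on the fixture's -y side, along its own x axis.
- spare: Bystander: a second coupon, the same as the first, lying flat on the bench beyond the end stop. Origin: centre of its underside.
Mind the look-alikes: they are no part of the job. Of the things that look like the fixture, the smaller one is meant. What is shaped like the coupon but red is not meant.

How it is judged (in metres and radians):
On the way, in this order (a step that is already met when the one before it is completed fails the run):
1. the clip is held open by a finger while the coupon is still short of its nose (value of joint clip above 0.17 rad and contact force between the fingers and clip above 1 N and x of coupon_front in the frame of stop below -0.022 m), for 0.1 s.
2. the coupon is home against the stop while a finger still holds the clip open (value of joint clip above 0.17 rad and contact force between the fingers and clip above 1 N and x of coupon_front in the frame of stop above -0.003 m and y of coupon_front in the frame of stop between -0.005 and 0.005 m), for 0.1 s.
At the end, for the whole second after the job is handed in: The coupon lies flat in the channel with its leading edge within 3 mm of the end stop, at rest, the released clip pressing on it with more than 1.5 N (clip angle 0.10 to 0.20 rad); jar, screwdriver and spare coupon within 15 mm of where they began (x of coupon_front in the frame of stop above -0.003 m and y of coupon_front in the frame of stop between -0.005 and 0.005 m and contact force between clip and coupon above 1.5 N and value of joint clip between 0.1 and 0.2 rad and angle between coupon's own z axis and vertical below 0.06 rad and linear speed of coupon below 0.01 m/s and distance of each of jar, screwdriver, spare from where it was at the start of the episode below 0.015 m); the robot touches nothing.
It fails at once if the coupon is lifted or tipped up (height (world z) of coupon above 0.025 m or angle between coupon's own z axis and vertical above 0.2 rad).
It fails at once if the jar is moved or lifted (distance of jar from where it was at the start of the episode above 0.015 m).
It fails at once if the screwdriver is moved or lifted (distance of screwdriver from where it was at the start of the episode above 0.015 m).
It fails at once if the spare coupon is moved or lifted (distance of spare from where it was at the start of the episode above 0.015 m).
It also fails if it takes over 38 s, if anything falls off the work surface, if the arm or the gripper's body presses on something with over 40 N, if the wrist force passes 120 N, or if a joint passes its speed limit or range.

### The arm

A 6-joint arm with a two-finger parallel gripper is mounted at the origin on the work surface. World frame = base frame: x ahead of the robot, y to its left, z up, the work surface at z = 0. Lengths are in mm, angles in degrees, forces in N, time in s.
With the tool pointing down it reaches from about 350 to 850 mm from the base axis. Payload 8.1 kg.
Tool frame: the origin (TCP) lies between the finger pads; the fingertips stand 22 mm ahead of it and the grasp point (between the pads) lies 3 mm ahead of it; z points along the fingers, y is the line along which they close (so a half turn about z gives the same grasp; the last joint's range is limited). The gripper opens to 85 mm and grips with 20 to 120 N. Pads are 22 mm wide; open, the fingers measure 114 mm over their backs; the gripper's body (76 mm by 85 mm) begins 54 mm behind the grasp point. The pads swing forward as they close: fully open they stand 13 mm farther back than shut.
Start: joints at [-4.893, 7.471, 85.268, -0, 87.261, -4.893], TCP at [600.005, 0.022, 253.292] pointing down, gripper open.
Joint ranges: [-169.43, 169.43], [-51.17, 129.36], [1.28, 143.12], [-76.62, 256.62], [0, 156.53], [-152.29, 152.29]. Speed limits (degrees/s): [136.94, 136.94, 159.86, 180, 180, 180].

### API

Orientations are given as [roll, pitch, yaw] about the fixed x, y, z axes, in that order (R = Rz(yaw) Ry(pitch) Rx(roll)).
In Python, from bench import sense, snapshot, calibration, hand_in gives the robot as it stands.
- The arm moves only by the shell command python3 -m crank 'ROWS' [FORCE]. ROWS is JSON, a list of rows, each a list of 5 numbers: the shift along the tool's x, y, z in cm, then the turn about the tool's z in rad, then the finger opening in cm, from 0 to 8.54. A call has 1 to 20 rows; each row is the pose to reach, as a shift and turn from the pose commanded when the call began, along the tool's axes at that moment; what a row does not reach only later rows make up. A row lasts 1/10 s, in which the tool goes at most 50 mm and 8.59 degrees, less where a joint would pass 70% of its speed; a pose out of reach is approached as far as the arm can. A call with a gripper value outside its range is refused whole. The fingers move at their own pace and stop on an object; FORCE is the grip in N (left out, the last holds). Time passes only in rows, so rows that repeat a pose let the fingers close. It gives the time, the measured TCP pose, the force, the opening and the grip force at its end, in the units of the state.
- sense(): the state, without advancing time (a new reading comes with each control period).
- snapshot(name): name is "scene" or "side" or "wrist"; returns (picture, depth): 400x640x3 uint8, red, green, blue; 400x640 float32, mm along the optical axis (not along the pixel's ray), 0 where there is no reading.
- calibration(name): a dict with "fovy" (degrees; the focal length in pixels is half the picture's height over the tangent of half this angle, whatever the lens; pixels are square), "cx", "cy" (the principal point, pixels), "rvec" (rotation vector, rad) and "tvec" (3), from world to camera coordinates, as OpenCV has them; the wrist camera has in their place "tool_from_camera" (4x4, takes a point from camera to tool coordinates, whose origin is the TCP and whose axes are the flange's). Camera axes: x right, y down, z forward; pixel columns grow to the right and rows downward; lengths in mm; the calibration is good to about 2 mm. The wrist camera is an equidistant fisheye: a pixel r from the principal point sees the ray r / f radians off the axis. A picture is of the moment at which its call begins: read the wrist's pose just before it. calibration takes no time and is no camera call.
- hand_in(): hands the job in; it is judged then, once.
The state is a dict: "time": time; "joint_pos": joint angles; "qd": joint speeds; "joint_efforts": joint torques, N m; "tool_pos": TCP position; "tcp_rot": TCP orientation; "ft_force": force on the tool from outside, world axes, zero at the start; "wrist_torque": the same for the moment, N m; "finger_gap": finger opening in mm; "grip_force": force on a finger pad.
Only numpy, scipy, OpenCV 4.12 (cv2) and the standard library are available. Lean on these libraries where they do the work, as an engineer would, in place of code of your own. Each camera call takes 0.05 s, during which the arm holds its last target. There are 200 camera calls.

## Working session

There is one attempt and no reset: what is moved stays moved. The work goes in short steps, Python scripts to look and compute and a shell command to move; the robot and the scene stay as the last step left them, time stands still between calls to the robot, and variables do not carry over. Pictures are saved under pics/ and viewed, at most 10 in all, crops included, and the job is handed in when it is done.

```bash
mkdir -p pics; ls; python3 - <<'E'
from bench import *
import cv2, numpy as np
print(sense())
for n in ("scene","side"):
    im,d=snapshot(n); cv2.imwrite(f"pics/{n}1.png",im[:,:,::-1]); np.save(f"pics/{n}1.npy",d); print(n,calibration(n))
print(calibration("wrist"))
E
```

```text
pics
{'time': 0.0, 'joint_pos': array([-4.89219514e+00,  7.51410685e+00,  8.53299887e+01, -6.09286019e-04,
        8.72617155e+01, -4.89213457e+00]), 'qd': array([ 0.03908341,  0.0158909 ,  0.00666415,  0.02749763, -0.08597531,
       -0.10645355]), 'joint_efforts': array([-1.90700346e-03, -5.69404185e+01, -5.00557995e+01, -2.19391650e-04,
        1.44415747e-02,  7.24149572e-05]), 'tool_pos': array([5.99486192e+02, 7.17185139e-02, 2.52248037e+02]), 'tcp_rot': array([-1.79894523e+02, -8.41725055e-03,  8.99999614e+01]), 'ft_force': array([-0.52509815,  0.27563061,  0.00392957]), 'wrist_torque': array([ 0.00545146, -0.01498046, -0.0751087 ]), 'grip_force': 0.0, 'finger_gap': 85.48281604032368}
scene {'fovy': 56.34960670542528, 'cx': 312.3913146062229, 'cy': 208.92435492079323, 'rvec': array([ 2.35063706,  0.96699812, -0.31240766]), 'tvec': array([-332.41550041, -288.99547681,  942.49865867])}
side {'fovy': 47.697878386077825, 'cx': 321.6988273589948, 'cy': 191.8583404320666, 'rvec': array([ 2.15591409, -0.11918204,  0.09018867]), 'tvec': array([-509.86709899,   38.28298911,  816.07939866])}
{'fovy': 65.70646984690485, 'cx': 320.79703019041693, 'cy': 199.44501160306234, 'tool_from_camera': array([[ 6.56600074e-04, -9.52005939e-01, -3.06078849e-01,
         7.87162074e+01],
       [ 9.99999759e-01,  6.94436026e-04, -1.47259611e-05,
         2.33578296e-01],
       [ 2.26571382e-04, -3.06078765e-01,  9.52006165e-01,
        -1.20604071e+02],
       [ 0.00000000e+00,  0.00000000e+00,  0.00000000e+00,
         1.00000000e+00]])}
```

View pics/scene1.png

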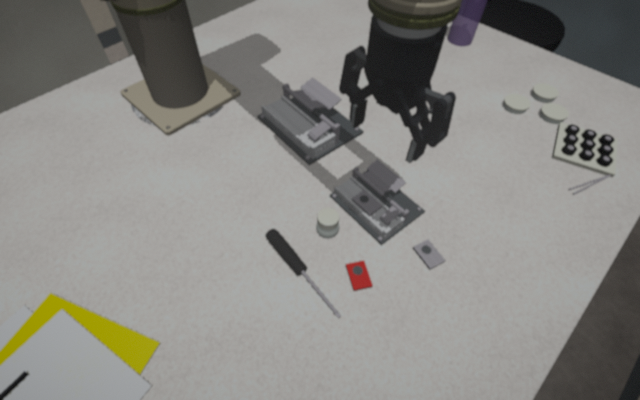

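View pics/side1.png

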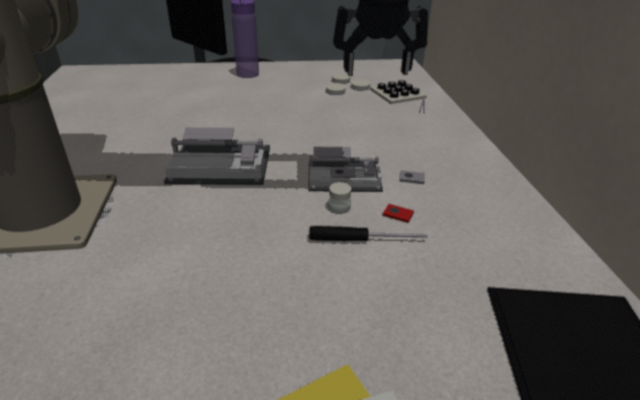

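Two fixtures: the larger at scene (310,120) with a bare channel, and the smaller at (377,203) with the dark-spot coupon in it, next to the jar (327,222) and the spare (429,254). The smaller one fits. The red look-alike is at (359,275). I'll confirm in an enlarged crop.

```bash
python3 - <<'E'
import cv2
im=cv2.imread("pics/scene1.png")
cv2.imwrite("pics/c1.png",cv2.resize(im[150:250,315:435],None,fx=6,fy=6,interpolation=cv2.INTER_CUBIC))
E
cat > h.py <<'E'
import numpy as np, cv2
from bench import calibration
def pix2w(n,u,v,z=None,d=None):
    c=calibration(n); f=200/np.tan(np.radians(c['fovy'])/2)
    R=cv2.Rodrigues(c['rvec'])[0]; t=np.asarray(c['tvec'])
    ray=np.array([(u-c['cx'])/f,(v-c['cy'])/f,1]); o=-R.T@t; r=R.T@ray
    return o+r*(d if d is not None else (z-o[2])/r[2])
E
```

```text
(no output)
```

View pics/c1.png

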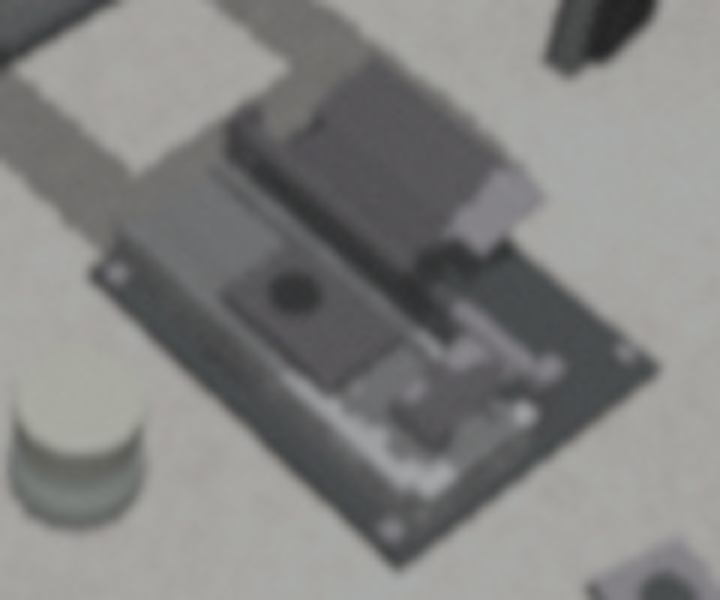

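The crop shows the smaller fixture with its coupon (spot at crop 295,293). Base corners are at crop (92,272), (400,570) and (658,368).

```bash
python3 - <<'E'
from h import *
def P(a,b,z): return pix2w("scene",315+(a+.5)/6-.5,150+(b+.5)/6-.5,z)
A,B,C=P(92,268,6),P(400,562,6),P(658,365,6)
print(A,B,C,np.linalg.norm(B-A),np.linalg.norm(C-B))
yaw=np.arctan2(*(B-A)[1::-1]); y2=np.arctan2(*(C-B)[1::-1])-np.pi/2
print(np.degrees([yaw,y2]))
src=np.array([[-82,-34],[66,-34],[66,86]],float); dst=np.array([A[:2],B[:2],C[:2]])
sm,dm=src.mean(0),dst.mean(0); S=src-sm;D=dst-dm
a=np.arctan2((S[:,0]*D[:,1]-S[:,1]*D[:,0]).sum(),(S*D).sum()); R=np.array([[np.cos(a),-np.sin(a)],[np.sin(a),np.cos(a)]])
o=dm-R@sm; print("origin",o,"yaw",np.degrees(a)); 
for n,p in dict(spot=P(295,293,26),frontL=P(335,386,26),frontR=P(408,340,26),rear=P(222,293,26),stop=P(525,412,30),jar=P(75,500,0),spare=P(665,590,8),plate_out=P(380,55,38)).items(): print(n,p.round(1),(R.T@(p[:2]-o)).round(1))
E
```

```text
[489.78868728  27.41876016   6.        ] [633.8963101   10.29530465   6.        ] [646.92216254 127.07628589   6.        ] 145.12139636542244 117.5051931290114
[-6.77634531 -6.36451378]
origin [572.95426663  50.8952521 ] yaw -6.6323989287074365
spot [553.   53.6  26. ] [-20.1   0.4]
frontL [585.3  34.4  26. ] [ 14.2 -15. ]
frontR [590.3  64.3  26. ] [15.7 15.3]
rear [536.5  37.2  26. ] [-34.7 -17.9]
stop [634.2  65.1  30. ] [59.1 21.2]
jar [546.1 -40.1   0. ] [-16.2 -93.5]
spare [697.   57.5   8. ] [122.5  20.9]
plate_out [512.7 144.2  38. ] [-70.7  85.7]
```

```bash
python3 -m crank '[[0.5,-0.5,0.3,0.1,5.8],[1.2,-1.1,0.8,0.24,5.8],[2,-1.8,1.3,0.38,5.8],[2.8,-2.5,1.8,0.52,5.8],[3.6,-3.2,2.3,0.66,5.8],[4.4,-3.9,2.8,0.8,5.8],[5.2,-4.6,3.3,0.94,5.8],[6,-5.3,3.8,1.08,5.8],[6.8,-6,4.3,1.22,5.8],[7.6,-6.7,4.8,1.36,5.8],[8.4,-7.4,5.2,1.5,5.8],[9,-7.8,5.3,1.61,5.8],[9.2,-7.96,5.3,1.686,5.8],[9.2,-7.96,5.3,1.686,5.8],[9.2,-7.96,5.3,1.686,5.8]]'
python3 - <<'E'
from bench import *
import cv2,numpy as np
s=sense(); print({k:s[k] for k in('time','joint_pos','tool_pos','tcp_rot','ft_force','finger_gap')})
im,d=snapshot("wrist"); cv2.imwrite("pics/w1.png",im[:,:,::-1]); np.save("pics/w1.npy",d)
E
```

```text
time: 1.6
tool_pos: [520.3, 91.9, 200.1]
tcp_rot: [180.0, 0.0, -6.5]
ft_force: [-0.0, 0.8, -0.7]
finger_gap: 57.9
grip_force: 0.0
{'time': 1.6, 'joint_pos': array([ 4.46338212e+00, -1.83636195e+00,  1.00487764e+02, -3.57807524e-03,
        8.13704743e+01,  1.00923388e+02]), 'tool_pos': array([520.30089678,  91.94851846, 200.06763954]), 'tcp_rot': array([ 1.79992381e+02,  2.08099926e-02, -6.45946970e+00]), 'ft_force': array([-0.04541675,  0.82096233, -0.65521693]), 'finger_gap': 57.93302583247622}
```

View pics/w1.png

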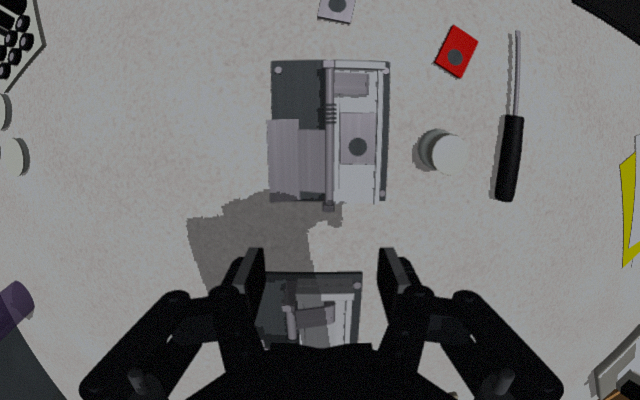

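The small fixture fills (268..390, 60..208). Its coupon spot is at (357,147) and the plate at (268..300,118..200); the fingers are below. I'll enlarge it to measure accurately.

```bash
python3 - <<'E'
import cv2
im=cv2.imread("pics/w1.png")
cv2.imwrite("pics/c2.png",cv2.resize(im[55:215,260:400],None,fx=3.7,fy=3.7,interpolation=cv2.INTER_CUBIC))
E
```

```text
(no output)
```

View pics/c2.png

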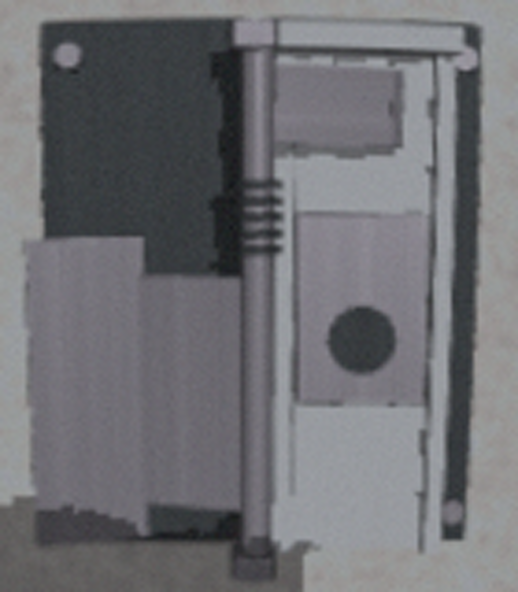

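```bash
cat >> h.py <<'E'
def wpix(u,v,z,tcp,rot):
    from scipy.spatial.transform import Rotation as Ro
    c=calibration('wrist'); f=200/np.tan(np.radians(c['fovy'])/2)
    p=np.array([u-c['cx'],v-c['cy']]); r=np.hypot(*p); th=r/f
    ray=np.r_[p/r*np.sin(th),np.cos(th)]
    T=c['tool_from_camera']; R=Ro.from_euler('xyz',rot,degrees=True).as_matrix()
    o=np.asarray(tcp)+R@T[:3,3]; d=R@T[:3,:3]@ray
    return o+d*(z-o[2])/d[2]
E
python3 - <<'E'
from h import *
tcp,rot=[520.3,91.95,200.07],[179.992,.021,-6.46]
P=lambda a,b,z: wpix(260+(a+.5)/3.7-.5,55+(b+.5)/3.7-.5,z,tcp,rot)
src=np.array([[66,86],[66,-34],[-82,-34],[-82,86]],float)
dst=np.array([P(42,23,6),P(482,27,6),P(463,540,6),P(37,545,6)])[:,:2]
print(dst.round(1),[np.linalg.norm(dst[i]-dst[i-1]).round(1) for i in range(4)])
sm,dm=src.mean(0),dst.mean(0);S=src-sm;D=dst-dm
a=np.arctan2((S[:,0]*D[:,1]-S[:,1]*D[:,0]).sum(),(S*D).sum());R=np.array([[np.cos(a),-np.sin(a)],[np.sin(a),np.cos(a)]])
o=dm-R@sm;print("origin",o,"yaw",np.degrees(a))
F=lambda p:(R.T@(p[:2]-o)).round(1)
for n,q in dict(cFL=(297,213,26),cFR=(428,213,26),cRL=(298,404,26),cRR=(424,406,26),spot=(362,340,26),stopR=(470,50,30),plateTL=(25,240,37),plateTR=(145,238,29),post=(253,540,44)).items(): print(n,F(P(*q)))
print("tcp",F(np.array(tcp)))
E
```

```text
[[647.9 128. ]
 [634.5   9.4]
 [488.6  26. ]
 [501.  150.1]] [np.float64(148.6), np.float64(119.4), np.float64(146.9), np.float64(124.7)]
origin [572.82831915  51.57817018] yaw -6.94151385116232
cFL [13.  16.7]
cFR [ 14.1 -17.1]
cRL [-36.9  15.4]
cRR [-36.8 -18.1]
spot [-19.6  -0.9]
stopR [ 56.8 -26.2]
plateTL [ 6.7 84.4]
plateTR [ 6.4 55.1]
post [-68.6  27.1]
tcp [-57.   33.7]
```

```bash
python3 -m crank '[[0,-0.1,1,0,5.8],[0,-0.1,2.5,0,5.8],[0,-0.1,4.5,0,5.8],[0,-0.1,6.5,0,5.8],[0,-0.1,8.5,0,5.8],[0,-0.1,10,0,5.8],[0,-0.1,11.2,0,5.8],[0,-0.1,12.2,0,5.8],[0,-0.1,13,0,5.8],[0,-0.1,13.5,0,5.8],[0,-0.1,13.5,0,5.8],[0,-0.1,13.5,0,5.8]]'
python3 - <<'E'
from bench import *
import cv2,numpy as np
for n in("wrist","side"):
    im,d=snapshot(n); cv2.imwrite(f"pics/{n}2.png",im[:,:,::-1])
a=cv2.imread("pics/wrist2.png")[40:400,150:490]; b=cv2.resize(cv2.imread("pics/side2.png")[110:210,280:400],None,fx=3.6,fy=3.6,interpolation=cv2.INTER_CUBIC)
cv2.imwrite("pics/v2.png",np.hstack([a,b]))
E
```

```text
time: 2.85
tool_pos: [520.9, 93.1, 65.8]
tcp_rot: [-180.0, -0.0, -6.6]
ft_force: [0.8, 0.3, -0.4]
finger_gap: 58.2
grip_force: 0.0
```

View pics/v2.png

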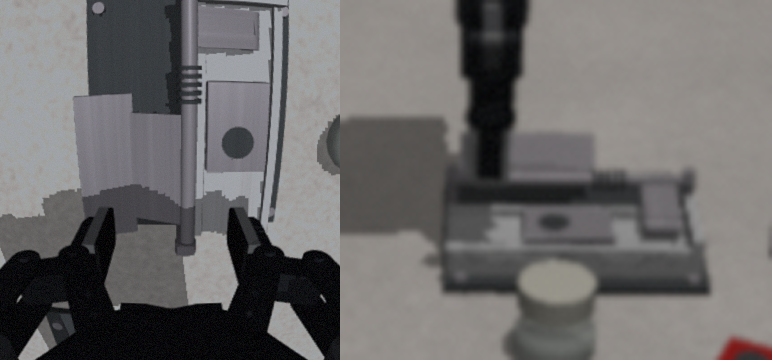

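Left finger is over the plate, right finger over the channel behind the coupon. Descending.

```bash
for i in 1; do python3 -m crank '[[0,0,0.3,0,5.8],[0,0,0.6,0,5.8],[0,0,0.9,0,5.8],[0,0,0.9,0,5.8],[0,0,0.9,0,5.8]]'; python3 -m crank '[[0,0,0.2,0,5.8],[0,0,0.4,0,5.8],[0,0,0.5,0,5.8],[0,0,0.5,0,5.8],[0,0,0.5,0,5.8]]'; python3 -m crank '[[0,0,0.2,0,5.8],[0,0,0.4,0,5.8],[0,0,0.4,0,5.8],[0,0,0.4,0,5.8]]'; done
```

```text
time: 3.45
tool_pos: [520.3, 93.0, 56.1]
tcp_rot: [180.0, 0.0, -6.6]
ft_force: [-0.2, 0.3, -0.4]
finger_gap: 57.7
grip_force: 0.0
time: 3.95
tool_pos: [520.5, 93.0, 51.3]
tcp_rot: [180.0, 0.0, -6.6]
ft_force: [0.5, -0.4, 0.2]
finger_gap: 58.0
grip_force: 0.0
time: 4.35
tool_pos: [520.7, 92.8, 47.4]
tcp_rot: [180.0, -0.0, -6.6]
ft_force: [-0.7, -3.3, 2.9]
finger_gap: 58.0
grip_force: 2.0
```

```bash
python3 -m crank '[[0,0,0.2,0,5.8],[0,0,0.4,0,5.8],[0,0,0.4,0,5.8],[0,0,0.4,0,5.8]]'; python3 -m crank '[[0,0,0.15,0,5.8],[0,0,0.3,0,5.8],[0,0,0.3,0,5.8],[0,0,0.3,0,5.8]]';  python3 -m crank '[[0,0,0.1,0,5.8],[0,0,0.2,0,5.8],[0,0,0.2,0,5.8],[0,0,0.2,0,5.8]]'
python3 - <<'E'
from bench import *
import cv2,numpy as np
for n in("wrist","side"):
    im,d=snapshot(n); cv2.imwrite(f"pics/{n}3.png",im[:,:,::-1])
a=cv2.imread("pics/wrist3.png")[40:400,150:490]; b=cv2.resize(cv2.imread("pics/side3.png")[110:210,280:400],None,fx=3.6,fy=3.6,interpolation=cv2.INTER_CUBIC)
cv2.imwrite("pics/v3.png",np.hstack([a,b]))
E
```

```text
time: 4.75
tool_pos: [520.7, 92.5, 43.4]
tcp_rot: [180.0, -0.0, -6.6]
ft_force: [-1.6, -5.2, 4.9]
finger_gap: 58.2
grip_force: 2.9
time: 5.15
tool_pos: [520.9, 92.4, 40.6]
tcp_rot: [180.0, -0.0, -6.6]
ft_force: [-1.6, -4.6, 6.3]
finger_gap: 57.8
grip_force: 3.2
time: 5.55
tool_pos: [521.0, 92.4, 38.8]
tcp_rot: [179.9, -0.1, -6.6]
ft_force: [-1.3, -5.5, 7.5]
finger_gap: 58.2
grip_force: 3.7
```

View pics/v3.png

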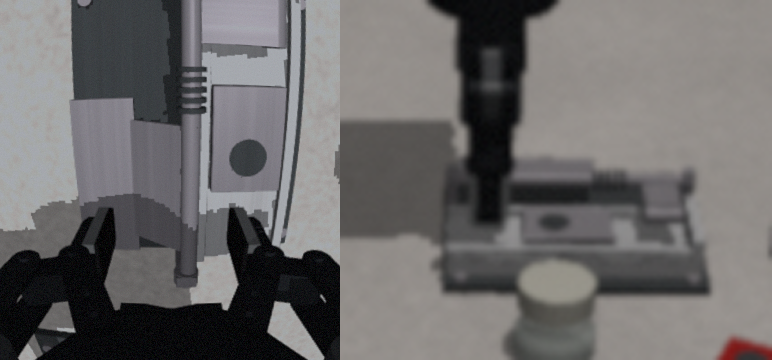

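```bash
cat > d.py <<'E'
from h import *
from bench import *
from scipy.spatial.transform import Rotation as Ro
def wd(pts):
    s=sense(); im,d=snapshot("wrist"); c=calibration('wrist'); f=200/np.tan(np.radians(c['fovy'])/2); T=c['tool_from_camera']
    R=Ro.from_euler('xyz',s['tcp_rot'],degrees=True).as_matrix(); a=np.radians(-6.8)
    for u,v in pts:
        z=np.median(d[v-2:v+3,u-2:u+3]); p=np.array([u-c['cx'],v-c['cy']]);r=np.hypot(*p);th=r/f
        ray=np.r_[p/r*np.tan(th),1]*z
        w=s['tool_pos']+R@(T[:3,:3]@ray+T[:3,3]); q=w[:2]-[572.9,51.4]
        print((u,v),np.round([q[0]*np.cos(a)+q[1]*np.sin(a),-q[0]*np.sin(a)+q[1]*np.cos(a),w[2]],1))
    return im,s
E
python3 - <<'E'
from d import *
im,s=wd([(390,60),(390,110),(398,160),(230,150),(270,150),(255,180),(305,190),(430,220),(255,250),(250,255),(262,255),(385,255),(390,255),(395,255),(392,250)]); print(s['ft_force'])
E
```

```text
(390, 60) [40.2  8.5 40. ]
(390, 110) [20.1  3.3 18.4]
(398, 160) [-1.8  0.4 26.1]
(230, 150) [ 1.9 76.7 21.8]
(270, 150) [ 1.5 57.9 21.3]
(255, 180) [-12.5  65.4  21.6]
(305, 190) [-15.   41.7  29.5]
(430, 220) [-31.7 -19.1  23.6]
(255, 250) [-45.4  66.3  28.5]
(250, 255) [-45.5  67.7  33.6]
(262, 255) [-49.   63.5  26.6]
(385, 255) [-45.2   4.7  33.5]
(390, 255) [-45.4   2.2  33.2]
(395, 255) [-45.   0.  34.]
(392, 250) [-44.9   0.4  29. ]
[-1.75769    -6.27192196  7.25386684]
```

Measured depths show the plate level at 21.5 and the nose top at 40, so the clip is at about 0.28 rad. The pusher face is at x −45 with the coupon's rear edge at −36. Now pushing.

```bash
python3 -m crank '[[0.3,0,0,0,5.8],[0.6,0,0,0,5.8],[0.9,0,0,0,5.8],[1.2,0,0,0,5.8],[1.5,0,0,0,5.8],[1.8,0,0,0,5.8],[2.1,0,0,0,5.8],[2.4,0,0,0,5.8],[2.5,0,0,0,5.8],[2.5,0,0,0,5.8],[2.5,0,0,0,5.8]]'
python3 - <<'E'
from d import *
im,s=wd([(390,60),(230,150),(270,150),(255,180),(392,250)]); print(s['ft_force'])
cv2.imwrite("pics/w4.png",im[40:400,150:490,::-1])
E
```

```text
time: 6.8
tool_pos: [544.6, 90.7, 38.0]
tcp_rot: [-180.0, 0.1, -6.6]
ft_force: [-3.4, 1.1, 5.7]
finger_gap: 58.1
grip_force: 2.9
(390, 60) [69.5  1.1 -0.2]
(230, 150) [23.2 82.4  5.9]
(270, 150) [22.8 61.4  6.2]
(255, 180) [ 7.3 69.9  6.1]
(392, 250) [-21.6   1.4  27.4]
[-3.44250432  1.10516536  5.69903428]
```

View pics/w4.png

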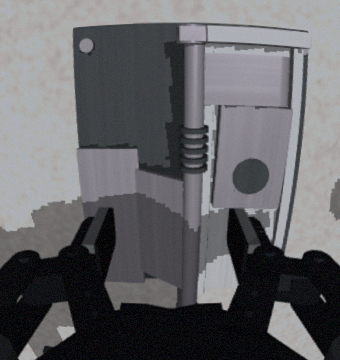

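The coupon is at the nose, moving with the finger with only a slight yaw. Continuing.

```bash
python3 -m crank '[[0.3,0,0,0,5.8],[0.6,0,0,0,5.8],[0.9,0,0,0,5.8],[1.2,0,0,0,5.8],[1.5,0,0,0,5.8],[1.8,0,0,0,5.8],[2.1,0,0,0,5.8],[2.3,0,0,0,5.8],[2.4,0,0,0,5.8],[2.4,0,0,0,5.8],[2.4,0,0,0,5.8]]'
python3 -m crank '[[0.05,0,0,0,5.8],[0.1,0,0,0,5.8],[0.1,0,0,0,5.8],[0.1,0,0,0,5.8]]'
python3 -m crank '[[0.05,0,0,0,5.8],[0.1,0,0,0,5.8],[0.1,0,0,0,5.8],[0.1,0,0,0,5.8]]'
```

```text
time: 7.95
tool_pos: [569.5, 87.4, 38.5]
tcp_rot: [-180.0, -0.0, -6.6]
ft_force: [-2.5, 0.9, 4.7]
finger_gap: 58.1
grip_force: 2.5
time: 8.35
tool_pos: [569.9, 87.3, 38.3]
tcp_rot: [180.0, 0.0, -6.6]
ft_force: [-6.4, -0.2, 6.1]
finger_gap: 57.9
grip_force: 3.2
time: 8.75
tool_pos: [570.9, 87.2, 38.3]
tcp_rot: [180.0, 0.0, -6.6]
ft_force: [-5.4, 0.8, 5.2]
finger_gap: 57.8
grip_force: 3.2
```

```bash
python3 -m crank '[[0.05,0,0,0,5.8],[0.1,0,0,0,5.8],[0.1,0,0,0,5.8],[0.1,0,0,0,5.8]]'; python3 -m crank '[[0.05,0,0,0,5.8],[0.1,0,0,0,5.8],[0.1,0,0,0,5.8],[0.1,0,0,0,5.8]]'
python3 - <<'E'
from d import *
im,s=wd([(392,250)]); print(s['ft_force'])
cv2.imwrite("pics/w5.png",cv2.resize(im[70:290,220:480,::-1],None,fx=2.7,fy=2.7,interpolation=cv2.INTER_CUBIC))
E
```

```text
time: 9.15
tool_pos: [571.4, 87.1, 38.2]
tcp_rot: [180.0, 0.1, -6.6]
ft_force: [-7.8, 0.5, 7.0]
finger_gap: 57.7
grip_force: 4.6
time: 9.55
tool_pos: [571.6, 87.0, 38.0]
tcp_rot: [180.0, 0.2, -6.6]
ft_force: [-11.4, 0.5, 10.8]
finger_gap: 58.2
grip_force: 6.5
(392, 250) [ 5.9  1.1 28.2]
[-11.41465735   0.48234237  10.83906049]
```

View pics/w5.png

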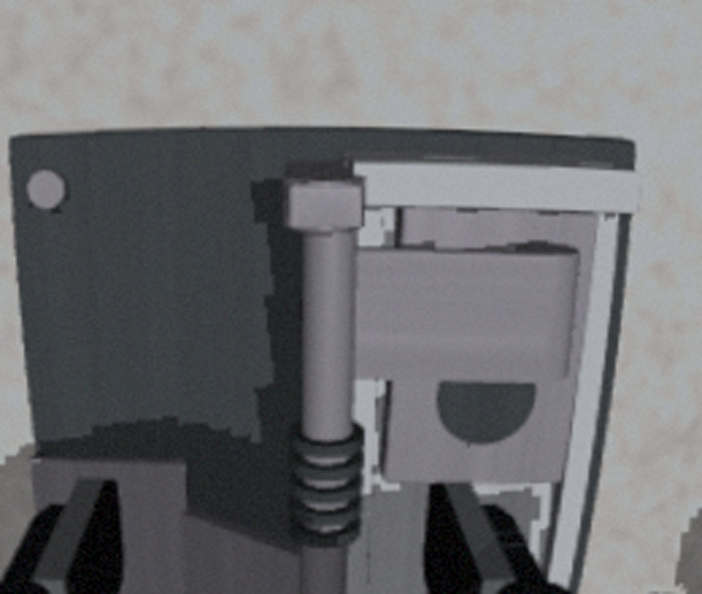

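Coupon is against the stop (force rising stiffly, front edge touching in the picture). Backing off 6 mm, then raising to release.

```bash
python3 -m crank '[[-0.2,0,0,0,5.8],[-0.4,0,0,0,5.8],[-0.6,0,0,0,5.8],[-0.6,0,0,0,5.8],[-0.6,0,-0.3,0,5.8],[-0.6,0,-0.6,0,5.8],[-0.6,0,-0.9,0,5.8],[-0.6,0,-1.2,0,5.8],[-0.6,0,-1.6,0,5.8],[-0.6,0,-2.2,0,5.8],[-0.6,0,-3.2,0,5.8],[-0.6,0,-4.7,0,5.8],[-0.6,0,-6.7,0,5.8],[-0.6,0,-8.7,0,5.8],[-0.6,0,-10,0,5.8],[-0.6,0,-10,0,5.8],[-0.6,0,-10,0,5.8]]'
python3 - <<'E'
from d import *
im,s=wd([(320,100)]); print(s['ft_force'])
cv2.imwrite("pics/w6.png",cv2.resize(im[70:290,220:480,::-1],None,fx=2.7,fy=2.7,interpolation=cv2.INTER_CUBIC))
E
```

```text
time: 11.3
tool_pos: [567.3, 87.6, 138.5]
tcp_rot: [-180.0, -0.0, -6.6]
ft_force: [0.3, 0.5, 0.2]
finger_gap: 58.1
grip_force: 0.0
(320, 100) [71.4 36.5 -0.1]
[0.29308103 0.54394783 0.17606944]
```

View pics/w6.png

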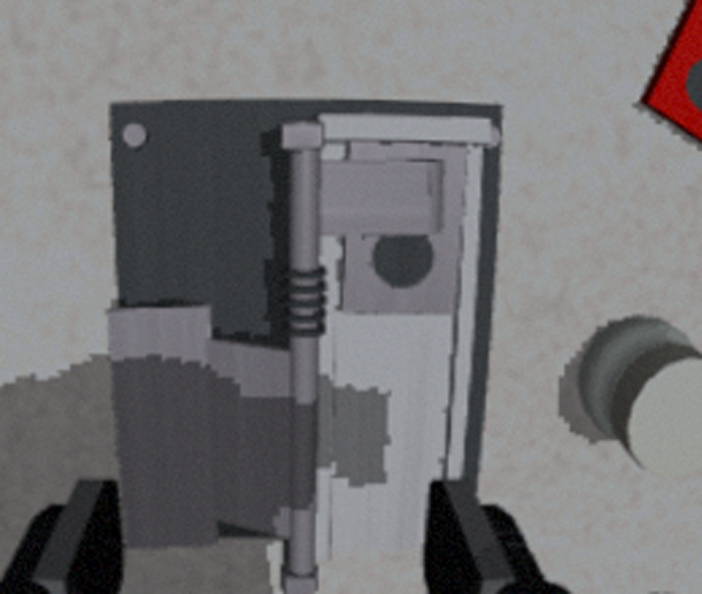

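The coupon sits under the nose against the stop, the clip has come down, and the fingers are clear. Quick numeric check, then hand in if good.

```bash
python3 - <<'E'
from d import *
im,s=wd([(365,140),(365,165),(385,178),(270,190)])
a=np.radians(-6.8)
def X(u,v,z):
    q=wpix(220+(u+.5)/2.7-.5,70+(v+.5)/2.7-.5,z,s['tool_pos'],s['tcp_rot'])[:2]-[572.9,51.4]
    return np.round([q[0]*np.cos(a)+q[1]*np.sin(a),-q[0]*np.sin(a)+q[1]*np.cos(a)],1)
x=[X(345,311,26),X(449,314,26)]; print("rear",x,"front",X(348,143,26),X(462,146,26),"stop face top",X(460,142,30))
r=(x[0][0]+x[1][0])/2
if 3<r<8: print(hand_in())
E
```

```text
(365, 140) [42.1  3.8 37.4]
(365, 165) [21.4  1.6 26.1]
(385, 178) [ 11.2 -14.8  25.8]
(270, 190) [ 1.5 75.2 27.6]
rear [array([ 5.4, 14.7]), array([  4.8, -16. ])] front [53.7 14.9] [ 53.8 -17.3] stop face top [ 55.1 -15.8]
the job is handed in; nothing more can be done
None
```

I pushed the coupon home against the end stop, released the clip onto it, moved the fingers clear and handed the job in after about 11 s; the final check put its rear edge at about x = 5 mm (home), lying flat, and no verdict was returned.

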